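Send the vase trolley down the serving ramp and catch it gently

ROBOT

A 6-joint arm with a two-finger parallel gripper is mounted at the origin on the work surface. World frame = base frame: x ahead of the robot, y to its left, z up, the work surface at z = 0. Lengths are in mm, angles in rad, forces in N, time in s.
With the tool pointing down it reaches from about 350 to 775 mm from the base axis. Payload 7.3 kg.
Tool frame: the origin (TCP) lies at the very end of the fingers, on their centre line; the grasp point (between the pads) lies 19 mm behind it; z points along the fingers, y is the line along which they close (so a half turn about z gives the same grasp; the last joint's range is limited). The gripper opens to 92 mm and grips with 3 to 60 N. Pads are 19 mm wide; open, the fingers measure 130 mm over their backs; the gripper's body (75 mm by 190 mm) begins 47 mm behind the grasp point.
Start: joints at [-1.278, 0.342, 1.524, -0, 1.275, -0.146], TCP at [223.072, -475.272, 226.741] pointing down, gripper open.
Joint ranges: [-2.53, 2.53], [-0.77, 2.02], [0.04, 2.7], [-1, 4.14], [0.28, 2.66], [-3.11, 3.11]. Speed limits (rad/s): [2.57, 2.57, 3.14, 3.14, 3.14, 3.14].

INTERFACE

Orientations are given as a rotation vector (axis times angle).
In Python, from workcell import ctrl gives the robot as it stands. The module is installed in compiled form; this text tells all that it offers.
- The arm moves only by the shell command python3 -m handwheel 'ROWS'. ROWS is a JSON object of lists of equal length, an entry for each row: "grip": the opening, from -1 (shut) to 1 (fully open); "dp": the shift along the tool's x, y, z in m, a list of three; "angular": the turn, a rotation vector about the tool's x, y, z in rad, a list of three. In form: {"grip": [grip, ...], "dp": [[dx, dy, dz], ...], "angular": [[wx, wy, wz], ...]}. A call has 1 to 5 rows; each row shifts and turns the commanded pose from where the row before left it, along the tool's axes as they then stand; what a row does not reach is not made up. A row lasts 1/10 s, in which the tool goes at most 50 mm and 8.59 degrees, less where a joint would pass 70% of its speed; a pose out of reach is approached as far as the arm can. A call is refused whole if a number of a shift passes 0.05 or a number of a turn 0.15, either way. A call with a gripper value outside its range is refused whole. The fingers move at their own pace and stop on an object; the grip force is fixed at half the most. Time passes only in rows, so rows that do not move let the fingers close. It gives the time, the measured TCP pose, the force, the opening and the grip force at its end, in the units of the state.
- ctrl.get_state(): the state, without advancing time (a new reading comes with each control period).
- ctrl.read_camera(name): name is "side" or "top" or "wrist"; returns the picture (420x560x3 uint8, red, green, blue); there is no depth.
- ctrl.camera_model(name): a dict with "camera_matrix" (3x3 intrinsics, pixels), "T" (4x4, takes a point from camera to world coordinates); the wrist camera has in their place "mount" (4x4, takes a point from camera to tool coordinates, whose origin is the TCP and whose axes are the flange's). Camera axes: x right, y down, z forward; pixel columns grow to the right and rows downward; lengths in mm; the calibration is good to about 2 mm. The wrist camera is an equidistant fisheye: a pixel r from the principal point sees the ray r / f radians off the axis. A picture is of the moment at which its call begins: read the wrist's pose just before it. camera_model takes no time and is no camera call.
- ctrl.job_done(): hands the job in; it is judged then, once.
Trained networks look in the newest picture that a camera, given by its name, has taken for a name from the list of things; names that differ only in an ending like _2 or _b are one class to them, and where a whole thing is asked for, a point or a joint stands for the part that bears it (a point fixed in the world has none). Each returns a list of dicts, best first, with "confidence" (0 to 1); they miss things now and then, are a little off and sometimes report something else, mostly with a low value. They report only what shows in the picture. A call takes as long as a camera call. They do not tell look-alikes from the thing itself.
- ctrl.find_in(camera, target): "centre" ([x, y, z] in mm, in world coordinates, good to about 4 mm: the middle of the surface that is visible of it).
- ctrl.silhouettes(camera, target): "mask" (420x560 bool, what is visible of it).
The state is a dict: "clock": time; "q": joint angles; "joint_velocities": joint speeds; "effort": joint torques, N m; "ee_pos": TCP position; "tcp_rot": TCP orientation; "force": force on the tool from outside, world axes, zero at the start; "torque": the same for the moment, N m; "gripper_width": opening from 0.0 (shut) to 1.0 (fully open); "grip_force": force on a finger pad.
Only numpy, scipy, OpenCV 4.12 (cv2) and the standard library are available. Lean on these libraries where they do the work, as an engineer would, in place of code of your own. Each camera call takes 0.05 s, during which the arm holds its last target. There are 200 camera calls.

TASK

Press the release pad all the way down so that the trolley with the flower vase rolls off down the serving ramp, and let it run untouched until the vase has passed the first pair of brass posts. Then catch the trolley at its front plate with the fingers, moving along at nearly its speed so that they meet softly, and slow it smoothly to a stop with the vase level with the second pair of posts, before it reaches the end board. Finish while holding it still there with the fingers against the plate; never touch or topple the vase, and leave the other tea things alone.

Things in the scene. Friction and masses are not known exactly. Their poses are not given: they have to be found in the camera images.
- ramp: Fixed bamboo serving ramp, 700 mm long, 112 mm wide over its rims (16 mm above the deck, 100 mm apart inside). Origin on the table under its middle; x axis level, pointing downhill, z up, -y the robot's side. Deck slopes down along x by 0.050 rad: deck height = 60 mm - 0.050 * x. End boards 45 mm high; the lower one's inner face is at x = +340 mm.
- post_a (a point): Point on the deck's centre line between the first (upper) pair of short brass posts, at ramp x = -85 mm. The posts stand outside the rims, 63 mm either side of the centre line, and rise 38 mm above the deck.
- post_b (a point): Point on the deck's centre line between the second (lower) pair of brass posts, at ramp x = +130 mm; the trolley's origin is to stop level with it (within 30 mm).
- stop (a joint): Slide of the release stop, in m: 0 = up (steel peg, 12 mm thick, at ramp x = -158 mm, stands 24 mm above the deck and holds the trolley back), 0.027 = fully pressed down (peg below the deck, trolley free to roll). Friction of about 3 N (plus 8 N per m/s) keeps it where it is left; it has no spring.
- stop_pad (a point): Top centre of the round black press pad, 36 mm in diameter, that pushes the stop peg down: beside the ramp on the robot's side, 90 mm from the centre line, at ramp x = -158 mm. As built its top is 32 mm above the deck there; it moves down with the stop.
- trolley: Loose four-wheeled vase trolley, 172 mm long, 90 mm wide over the wheels; with vase nominally 0.81 kg (hidden: 0.59 to 1.09). Origin at deck level under its middle, x axis downhill along the deck. Wheels of radius 34 mm drag, about 2 N per m/s in all: once released it gathers speed with a time constant of about 0.5 s towards about 0.21 m/s (0.17 to 0.25) and does not stop by itself.
- trolley_front (a point): Centre of the downhill face of the trolley's front plate, where the fingers meet it: 90 mm ahead (+x) of the trolley's origin, 40 mm above the deck. The steel plate stands square to the deck, is 60 mm wide, 8 mm thick, and spans 8 to 66 mm above the deck. Clear of the wheels, which are 68 mm high and end 10 mm behind this face.
- trolley_seat (a point): Centre of the vase's seat, a 40 mm wide, 6 mm deep round recess on top of the trolley, 32 mm above the trolley's origin.
- vase: Loose slender white porcelain bud vase standing in the trolley's seat: 120 mm high, widest (38 mm) at 95 mm height, round foot 27 mm across, 100 g; origin at the centre of its underside. It is top-heavy: it topples if the trolley's speed jumps by more than about 0.1 m/s, or is braked for long at more than about 1 m/s2.
- teapot: Bystander: white porcelain teapot, 105 mm wide and 97 mm high without spout and handle, loose on the black tray beyond the ramp; origin at its underside.
- pitcher: Bystander: stainless pitcher, 76 mm wide, 85 mm high, loose on the tray; origin at its underside.
- spare_cup0: Bystander: spare white cup, 60 mm across, 42 mm high, loose on the tray; origin at its underside.
- spare_cup1: Bystander: spare white cup, 60 mm across, 42 mm high, loose on the tray; origin at its underside.
Not all that is in view belongs to the job. Leave any green or pink look-alike of the vase alone.

How it is judged (in metres and radians):
On the way, in this order (a step that is already met when the one before it is completed fails the run):
1. the release pad is pressed down and the stop peg is below the deck (value of joint stop above 0.024 m), for 0.1 s.
2. the trolley rolls freely past the first pair of posts, touched by nothing of the robot (x of trolley in the frame of ramp between -0.085 and 0.09 m and linear speed of trolley above 0.08 m/s and contact force between each of the arm, the fingers and trolley below 0.05 N), for 0.1 s.
3. the fingers travel along close to the trolley's front plate while it still rolls (linear speed of trolley above 0.08 m/s and horizontal distance between the grasp point and trolley_front below 0.045 m), for 0.3 s.
4. the trolley stands still at the second pair of posts, held by the fingers, for 2 s (x of trolley in the frame of ramp between 0.1 and 0.16 m and linear speed of trolley below 0.03 m/s and contact force between any of the fingers, the arm and trolley above 0.04 N), for 2 s.
At the end, for the whole second after the job is handed in: The trolley's origin is within 30 mm, along the ramp, of the second pair of posts, slower than 0.03 m/s, held by the fingers; the vase is upright (within 0.2 rad) in its seat (within 15 mm); the stop is still pressed down (all of step 4 and angle between vase's own z axis and vertical below 0.2 rad and distance between vase and trolley_seat below 0.015 m and value of joint stop above 0.022 m); the arm keeps its last pose, push and grip.
It fails at once if the robot touches the trolley before it has passed the first pair of posts (x of trolley in the frame of ramp below -0.085 m and contact force between any of the fingers, the arm and trolley above 0.1 N).
It fails at once if the trolley runs on to the end board, or is lifted or tipped off the ramp (x of trolley in the frame of ramp above 0.235 m or angle between trolley's own z axis and vertical above 0.25 rad or y of trolley in the frame of ramp above 0.03 m or y of trolley in the frame of ramp below -0.03 m).
It fails at once if the vase topples, leaves its seat or is touched by the robot (angle between vase's own z axis and vertical above 0.25 rad or distance between vase and trolley_seat above 0.025 m or contact force between any of the fingers, the arm and vase above 0.1 N).
It fails at once if the teapot, the pitcher or a spare cup is disturbed (distance of any of teapot, pitcher, spare_cup0, spare_cup1 from where it was at the start of the episode above 0.02 m).
It also fails if it takes over 32 s, if anything falls off the work surface, if the arm or the gripper's body presses on something with over 40 N, if the wrist force passes 120 N, or if a joint passes its speed limit or range.

## Working session

There is one attempt and no reset: what is moved stays moved. The work goes in short steps, Python scripts to look and compute and a shell command to move; the robot and the scene stay as the last step left them, time stands still between calls to the robot, and variables do not carry over. Pictures are saved under pics/ and viewed, at most 10 in all, crops included, and the job is handed in when it is done.

```bash
mkdir -p pics; python3 - <<'E'
from workcell import ctrl
import cv2,numpy as np
for c in("side","top"):
    im=ctrl.read_camera(c); cv2.imwrite(f"pics/{c}0.png",im[:,:,::-1])
    m=ctrl.camera_model(c); print(c,np.round(m["camera_matrix"],1).tolist(),np.round(m["T"],3).tolist())
    for t in("trolley","vase","stop_pad","ramp","trolley_front","teapot"):
        print(t,[(np.round(d["centre"],0).tolist(),round(d["confidence"],2)) for d in ctrl.find_in(c,t)][:4])
s=ctrl.get_state();print(s["clock"],s["ee_pos"],s["tcp_rot"],s["gripper_width"])
E
```

```text
side [[484.3, 0.0, 275.4], [0.0, 484.3, 212.9], [0.0, 0.0, 1.0]] [[-0.837, -0.316, 0.447, 40.358], [-0.547, 0.466, -0.695, 961.233], [0.012, -0.827, -0.563, 713.306], [0.0, 0.0, 0.0, 1.0]]
trolley [([524.0, 289.0, 111.0], 0.8), ([746.0, 142.0, 103.0], 0.41)]
vase [([526.0, 294.0, 182.0], 0.95), ([354.0, 325.0, 25.0], 0.71), ([431.0, 497.0, 30.0], 0.56)]
stop_pad [([453.0, 186.0, 94.0], 0.8)]
ramp [([536.0, 92.0, 66.0], 0.88)]
trolley_front [([526.0, 289.0, 114.0], 0.58)]
teapot [([745.0, 142.0, 102.0], 0.76)]
top [[402.7, 0.0, 280.4], [0.0, 402.7, 199.1], [0.0, 0.0, 1.0]] [[-0.003, -0.987, 0.159, 405.586], [-1.0, 0.003, 0.0, 183.467], [-0.001, -0.159, -0.987, 996.207], [0.0, 0.0, 0.0, 1.0]]
trolley [([529.0, 274.0, 113.0], 0.87), ([456.0, 191.0, 98.0], 0.43)]
vase [([527.0, 283.0, 212.0], 0.88), ([366.0, 315.0, 31.0], 0.84), ([437.0, 489.0, 29.0], 0.82)]
stop_pad [([456.0, 189.0, 97.0], 0.65), ([527.0, 275.0, 111.0], 0.33)]
ramp [([561.0, -28.0, 63.0], 0.94)]
trolley_front [([529.0, 270.0, 114.0], 0.74)]
teapot [([746.0, 118.0, 112.0], 0.94)]
0.7 [ 223.06951534 -475.27801251  226.75010807] [3.06616224e+00 6.83666636e-01 2.55197984e-05] 1.0019482274010363
```

View pics/top0.png

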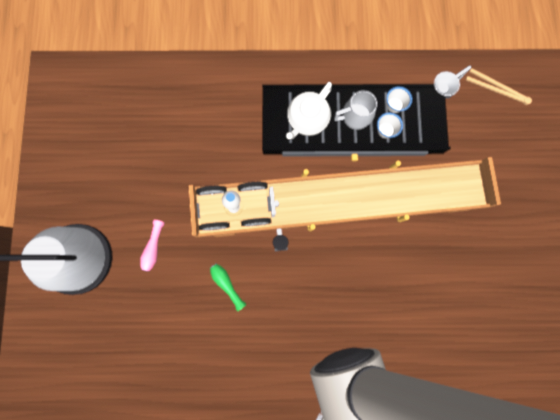

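View pics/side0.png

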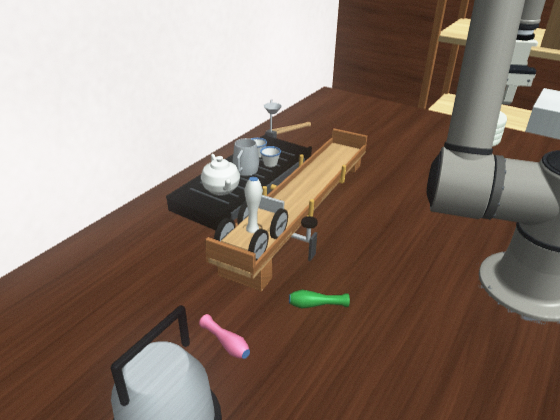

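```bash
python3 - <<'E'
import cv2
im=cv2.imread("pics/top0.png");cv2.imwrite("pics/crop.png",cv2.resize(im[145:255,185:505],None,fx=2.5,fy=2.5,interpolation=cv2.INTER_CUBIC))
im=cv2.imread("pics/side0.png");cv2.imwrite("pics/crops.png",cv2.resize(im[120:300,200:380],None,fx=3.3,fy=3.3,interpolation=cv2.INTER_CUBIC))
E
```

```text
(no output)
```

View pics/crop.png

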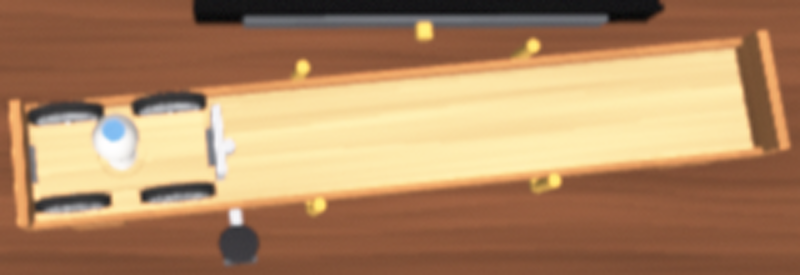

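View pics/crops.png

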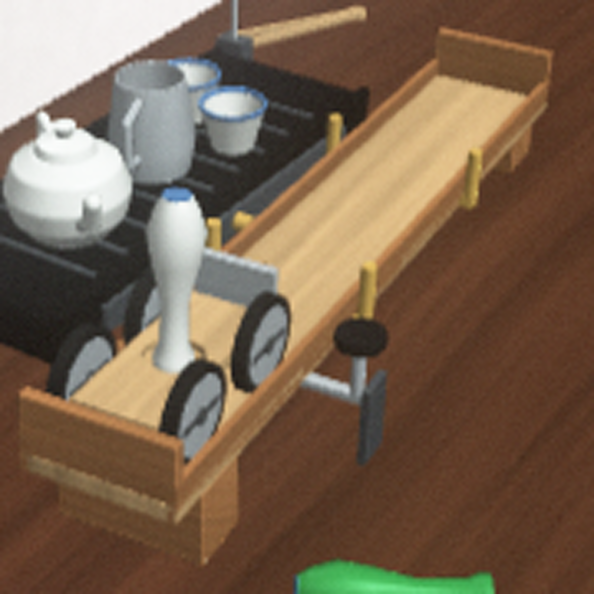

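The top crop shows the post tops at about (303,67), (320,204), (534,45) and (555,181), with the pad at (239,243). The side crop shows the same points at (214,220), (369,266), (334,116), (474,150), with the pad at (361,333).

```bash
cat > g.py <<'E'
import numpy as np
from workcell import ctrl
from scipy.optimize import least_squares
CM={c:ctrl.camera_model(c) for c in("side","top")}
def proj(c,p):
    T=np.array(CM[c]["T"]);K=np.array(CM[c]["camera_matrix"])
    v=K@(T[:3,:3].T@(np.asarray(p)-T[:3,3])); return v[:2]/v[2]
def tri(a,b): return least_squares(lambda p:np.r_[proj("top",p)-a,proj("side",p)-b],[550,0,80]).x
def R2W(r,p):  # ramp pose (x,y,yaw) , ramp pt mm
    c,s=np.cos(r[2]),np.sin(r[2]); return np.array([r[0]+c*p[0]-s*p[1],r[1]+s*p[0]+c*p[1],p[2]])
E
python3 - <<'E'
from g import *
top=np.array([(303,67),(320,204),(534,45),(555,181),(239,243)])/2.5+[185,145]
side=np.array([(214,220),(369,266),(334,116),(474,150),(361,333)])/3.3+[200,120]
d=lambda x:60-.05*x
M=np.array([(-85,63,d(-85)+38),(-85,-63,d(-85)+38),(130,63,d(130)+38),(130,-63,d(130)+38),(-158,-90,d(-158)+32)])
for a,b,m in zip(top,side,M):
    print(np.round(tri(a,b),1), m[2])
f=lambda r:np.concatenate([np.r_[proj("top",R2W(r,m))-a,proj("side",R2W(r,m))-b] for a,b,m in zip(top,side,M)])
s=least_squares(f,[561,0,-1.5],loss="soft_l1");r=s.x;print(r,np.round(f(r),1))
for n,p in dict(pad=M[4],A=(-85,0,64),B=(130,0,53.5),catchfrontB=(220,0,89),start=(-254,0,72)).items(): print(n,np.round(R2W(r,p),1))
st=ctrl.get_state()
from scipy.spatial.transform import Rotation as R
print(R.from_rotvec(st["tcp_rot"]).as_matrix().round(3))
E
```

```text
[611.4 124.3 101. ] 102.25
[486.9 110.7  98.2] 102.25
[635.  -90.8  87.9] 91.5
[ 508.7 -103.1   88.6] 91.5
[452.1 183.   95.9] 99.9
[557.41468855  34.22758516  -1.4695302 ] [-0.1  0.3 -0.8 -0.4 -0.5  0.5 -0.4 -1.1 -0.2  0.7 -0.2 -0.8 -0.3  0.3
  0.  -0.6  0.6  0.6 -0.3 -1.6]
pad [451.9 182.3  99.9]
A [548.8 118.8  64. ]
B [570.6 -95.1  53.5]
catchfrontB [ 579.7 -184.6   89. ]
start [531.7 286.9  72. ]
[[ 0.905  0.425  0.   ]
 [ 0.425 -0.905 -0.   ]
 [-0.     0.    -1.   ]]
```

```bash
python3 -m handwheel '{"grip":[-1,-1,-1,-1,-1],"dp":[[0,0,0],[0,0,0],[0,0,0],[0,0,0],[0,0,0]],"angular":[[0,0,-0.14],[0,0,-0.14],[0,0,-0.14],[0,0,-0.14],[0,0,-0.14]]}'
python3 -m handwheel '{"grip":[-1,-1,-1,-1,-1],"dp":[[0,0,0],[0,0,0],[0,0,0],[0,0,0],[0,0,0]],"angular":[[0,0,-0.14],[0,0,-0.14],[0,0,-0.14],[0,0,-0.112],[-0.12,0,0]]}'
python3 -m handwheel '{"grip":[-1,-1],"dp":[[0,0,0],[0,0,0]],"angular":[[-0.13,0,0],[0,0,0]]}'
cat >> g.py <<'E'
RP=(557.4,34.2,-1.4695)
from scipy.spatial.transform import Rotation as Ro
def st():
    s=ctrl.get_state();R=Ro.from_rotvec(s["tcp_rot"]).as_matrix()
    p=s["ee_pos"];c,q=np.cos(RP[2]),np.sin(RP[2]);d=p[:2]-np.array(RP[:2])
    print("t",s["clock"],"world",np.round(p,1),"ramp",np.round([c*d[0]+q*d[1],-q*d[0]+c*d[1],p[2]],1),"F",np.round(s["force"],2),"q",np.round(s["q"],2),"w",round(s["gripper_width"],2))
    return p,R
def togo(x,y,z):
    p,R=st(); print("tool dp mm",np.round(R.T@(R2W(RP,(x,y,z))-p),1)); return R
E
python3 -c "
from g import *
print(togo(-154,-82,125).round(3))"
```

```text
clock: 1.2
ee_pos: [223.1, -475.3, 226.7]
tcp_rot: [2.641, 1.701, -0.0]
force: [-0.2, -0.3, 0.1]
gripper_width: 0.614
grip_force: 0.0
clock: 1.7
ee_pos: [225.2, -474.9, 226.8]
tcp_rot: [2.042, 2.274, 0.138]
force: [0.0, 0.4, -0.2]
gripper_width: 0.181
grip_force: 0.0
clock: 1.9
ee_pos: [221.0, -475.6, 226.3]
tcp_rot: [1.99, 2.191, 0.278]
force: [1.0, -0.6, 0.0]
gripper_width: 0.02
grip_force: 0.0
t 1.9 world [ 221.  -475.6  226.3] ramp [ 473.1 -386.2  226.3] F [ 1.   -0.61  0.04] q [-1.44  0.31  1.6   0.27  1.23 -1.62] w 0.02
tool dp mm [628.6 266.  173.6]
[[-0.096  0.964  0.248]
 [ 0.995  0.093  0.025]
 [ 0.001  0.249 -0.968]]
```

```bash
python3 -m handwheel '{"grip":[-1,-1,-1,-1,-1],"dp":[[0.044,0.019,0],[0.044,0.019,0],[0.044,0.019,0],[0.044,0.019,0],[0.044,0.019,0]],"angular":[[0,0,0],[0,0,0],[0,0,0],[0,0,0],[0,0,0]]}' >/dev/null
python3 -m handwheel '{"grip":[-1,-1,-1,-1,-1],"dp":[[0.044,0.019,0],[0.044,0.019,0],[0.044,0.019,0],[0.044,0.019,0],[0.044,0.019,0]],"angular":[[0,0,0],[0,0,0],[0,0,0],[0,0,0],[0,0,0]]}' >/dev/null
python3 -m handwheel '{"grip":[-1,-1,-1,-1,-1],"dp":[[0.044,0.019,0],[0.044,0.019,0],[0.044,0.019,0],[0.044,0.019,0],[0,0,0]],"angular":[[0,0,0],[0,0,0],[0,0,0],[0,0,0],[0,0,0]]}' 
python3 -c "
from g import *
print(togo(-154,-82,125).round(3))"
```

```text
clock: 3.4
ee_pos: [418.8, 169.0, 293.4]
tcp_rot: [1.977, 2.202, 0.279]
force: [0.7, -0.8, -0.1]
gripper_width: 0.005
grip_force: 0.0
t 3.4 world [418.8 169.  293.4] ramp [-148.1 -124.2  293.4] F [ 0.73 -0.78 -0.12] q [ 0.24  0.01  1.77 -0.04  1.1   0.14] w 0.0
tool dp mm [  5.7  -1.1 173.6]
[[-0.107  0.963  0.248]
 [ 0.994  0.104  0.027]
 [-0.     0.25  -0.968]]
```

```bash
python3 -m handwheel '{"grip":[-1,-1,-1,-1,-1],"dp":[[0.006,-0.001,0.045],[0,0,0.045],[0,0,0.045],[0,0,0.038],[0,0,0]],"angular":[[0,0,0],[0,0,0],[0,0,0],[0,0,0],[0,0,0]]}' >/dev/null
python3 - <<'E'
from g import *
import cv2
im=ctrl.read_camera("side");cv2.imwrite("pics/s1.png",cv2.resize(im[150:300,220:380,::-1],None,fx=3.5,fy=3.5,interpolation=cv2.INTER_CUBIC))
togo(-154,-82,105)
E
```

```text
t 3.95 world [457.9 173.  123.1] ramp [-148.2  -84.9  123.1] F [-0.66 -0.17  0.88] q [ 0.23  0.29  1.97 -0.05  0.64  0.16] w 0.01
tool dp mm [ 5.9 -1.6 18.3]
```

View pics/s1.png

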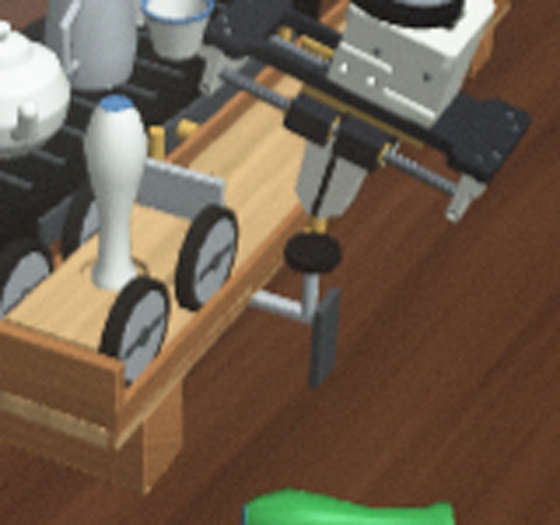

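```bash
python3 -m handwheel '{"grip":[-1,-1,-1],"dp":[[0.006,0,0.01],[0,0.001,0.005],[0,0,0]],"angular":[[0,0,0],[0,0,0],[0,0,0]]}'; python3 -c "
from g import *
st()"
python3 -m handwheel '{"grip":[-1,-1],"dp":[[0,0,0.004],[0,0,0]],"angular":[[0,0,0],[0,0,0]]}'; python3 -c "
from g import *
st()"
```

```text
clock: 4.25
ee_pos: [463.6, 180.3, 111.2]
tcp_rot: [1.985, 2.196, 0.278]
force: [-0.1, 1.1, -1.1]
gripper_width: 0.003
grip_force: 0.0
t 4.25 world [463.6 180.3 111.2] ramp [-154.8  -78.6  111.2] F [-0.1   1.13 -1.15] q [ 0.24  0.32  1.97 -0.06  0.61  0.18] w 0.0
clock: 4.45
ee_pos: [464.2, 180.0, 106.7]
tcp_rot: [1.986, 2.196, 0.276]
force: [-0.7, -0.8, -0.6]
gripper_width: 0.004
grip_force: 0.0
t 4.45 world [464.2 180.  106.7] ramp [-154.5  -78.   106.7] F [-0.66 -0.76 -0.57] q [ 0.24  0.33  1.97 -0.06  0.6   0.18] w 0.0
```

```bash
for i in 1 2 3; do python3 -m handwheel '{"grip":[-1,-1],"dp":[[0,-0.001,0.003],[0,0,0]],"angular":[[0,0,0],[0,0,0]]}'|egrep "ee_|for"; done; python3 -c "
from g import *
st()"
```

```text
ee_pos: [463.6, 179.9, 103.1]
force: [0.6, 0.3, -0.9]
grip_force: 0.0
ee_pos: [463.9, 180.0, 100.1]
force: [0.7, 0.3, 0.2]
grip_force: 0.1
ee_pos: [463.7, 180.0, 96.9]
force: [0.6, -0.3, 0.6]
grip_force: 0.4
t 5.05 world [463.7 180.   96.9] ramp [-154.6  -78.5   96.9] F [ 0.61 -0.35  0.63] q [ 0.24  0.34  1.98 -0.06  0.57  0.19] w 0.0
```

```bash
for i in 1 2; do python3 -m handwheel '{"grip":[-1,-1],"dp":[[0,-0.001,0.003],[0,0,0]],"angular":[[0,0,0],[0,0,0]]}'|egrep "ee_|for"; done; python3 - <<'E'
from g import *
import cv2
im=ctrl.read_camera("side");cv2.imwrite("pics/s2.png",cv2.resize(im[170:270,250:350,::-1],None,fx=5,fy=5,interpolation=cv2.INTER_CUBIC))
st()
E
```

```text
ee_pos: [463.3, 180.0, 93.7]
force: [0.6, -0.4, 1.6]
grip_force: 0.5
ee_pos: [462.9, 179.9, 90.4]
force: [1.6, -0.3, 0.5]
grip_force: 0.6
t 5.5 world [462.8 179.9  90.4] ramp [-154.5  -79.4   90.4] F [0.59 0.57 0.75] q [ 0.24  0.35  1.99 -0.07  0.55  0.19] w 0.01
```

View pics/s2.png

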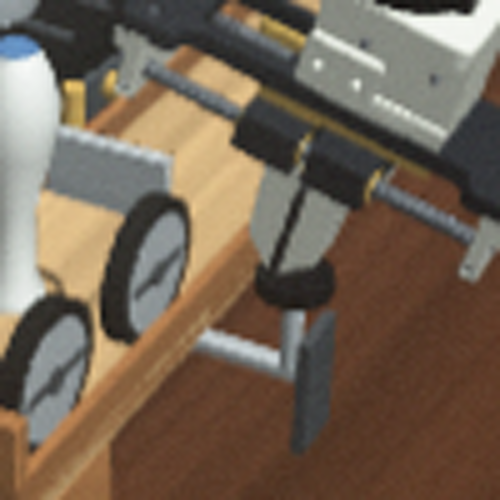

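```bash
cat >> g.py <<'E'
import cv2
def trolley(im):  # rgb top image -> trolley ramp x from the blue vase cap
    h=cv2.cvtColor(im,cv2.COLOR_RGB2HSV)
    m=cv2.inRange(h,(95,80,120),(115,255,255)); m[:150]=0; m[250:]=0; m[:,:185]=0; m[:,500:]=0
    n,l,s,c=cv2.connectedComponentsWithStats(m)
    if n<2: return None
    uv=c[1+np.argmax(s[1:,4])]
    r=least_squares(lambda x:proj("top",R2W(RP,(x[0]+7.6,x[1],212-.05*x[0])))-uv,[-200,0]).x
    return np.round(r,1),s[1:,4].max()
def track(n):
    for i in range(n):
        im=ctrl.read_camera("top"); t=ctrl.get_state()["clock"]; print(round(t-.05,3),trolley(im))
E
python3 -c "
from g import *
print(trolley(cv2.imread('pics/top0.png')[:,:,::-1].copy()))"
```

```text
(array([-256.1,    2.6]), np.int32(53))
```

```bash
python3 -m handwheel '{"grip":[-1,-1,-1],"dp":[[0,-0.0035,0.0136],[0,-0.0015,0.006],[0,0,0]],"angular":[[0,0,0],[0,0,0],[0,0,0]]}'; python3 -c "
from g import *
st(); track(1)"
```

```text
clock: 5.8
ee_pos: [463.2, 180.1, 72.9]
tcp_rot: [1.985, 2.195, 0.279]
force: [-11.3, -4.1, 31.6]
gripper_width: 0.006
grip_force: 15.9
t 5.8 world [463.2 180.1  72.9] ramp [-154.7  -79.    72.9] F [-11.3   -4.08  31.58] q [ 0.24  0.39  2.01 -0.07  0.49  0.2 ] w 0.01
5.8 (array([-245.4,    2.3]), np.int32(54))
```

```bash
python3 -m handwheel '{"grip":[-1,-1,-1,-1,-1],"dp":[[0,0.0125,-0.0484],[-0.03,0.01,-0.0387],[-0.038,0.0102,0.0166],[-0.038,0.0102,0.0166],[-0.038,0.0102,0.0166]],"angular":[[0,0,0],[0,0,0],[0,0,0],[0,0,0],[0,0,0]]}'; python3 -c "
from g import *
togo(105,4,82); track(1)"
```

```text
clock: 6.35
ee_pos: [519.2, 39.7, 119.5]
tcp_rot: [1.986, 2.197, 0.276]
force: [1.2, -0.0, 0.1]
gripper_width: 0.005
grip_force: 0.0
t 6.35 world [519.2  39.7 119.5] ramp [ -9.3 -37.4 119.5] F [ 1.25 -0.05  0.06] q [-0.1   0.34  1.91  0.08  0.66 -0.26] w 0.01
tool dp mm [-114.3   31.    46.6]
6.35 (array([-180.1,    2.6]), np.int32(51))
```

```bash
python3 -m handwheel '{"grip":[-1,-1,-1],"dp":[[-0.038,0.0103,0.0155],[-0.038,0.0103,0.0155],[-0.038,0.0103,0.0155]],"angular":[[0,0,0],[0,0,0],[0,0,0]]}'; python3 -c "
from g import *
togo(105,4,82); track(2)"
```

```text
clock: 6.7
ee_pos: [571.7, -69.3, 81.3]
tcp_rot: [1.988, 2.198, 0.275]
force: [0.8, 0.2, -0.7]
gripper_width: 0.006
grip_force: 0.0
t 6.7 world [571.7 -69.3  81.3] ramp [104.4   3.7  81.3] F [ 0.81  0.24 -0.67] q [-0.31  0.48  1.79  0.16  0.64 -0.53] w 0.01
tool dp mm [-0.6  0.4 -0.6]
6.7 (array([-122.4,    2.8]), np.int32(51))
6.75 (array([-113.7,    2.9]), np.int32(51))
```

```bash
python3 -m handwheel '{"grip":[-1,-1],"dp":[[0,0,0],[0,0,0]],"angular":[[0,0,0],[0,0,0]]}' >/dev/null; python3 -c "
from g import *
track(2); st()"
```

```text
7.0 (array([-68.1,   3. ]), np.int32(52))
7.05 (array([-58.5,   2.9]), np.int32(49))
t 7.1 world [571.5 -67.1  82.6] ramp [102.2   3.8  82.6] F [ 0.42 -0.22  0.31] q [-0.3   0.48  1.79  0.16  0.64 -0.53] w 0.0
```

```bash
python3 -m handwheel '{"grip":[-1,-1,-1,-1],"dp":[[-0.006,0,0],[-0.01,0,0],[-0.013,0,0],[-0.014,0,0]],"angular":[[0,0,0],[0,0,0],[0,0,0],[0,0,0]]}' ; python3 -c "
from g import *
st()"
```

```text
clock: 7.5
ee_pos: [576.5, -112.4, 82.6]
tcp_rot: [1.986, 2.196, 0.276]
force: [0.9, 0.4, -0.8]
gripper_width: 0.006
grip_force: 0.0
t 7.5 world [ 576.5 -112.4   82.6] ramp [147.8   4.2  82.6] F [ 0.89  0.45 -0.83] q [-0.39  0.5   1.76  0.19  0.67 -0.62] w 0.01
```

```bash
python3 -m handwheel '{"grip":[-1,-1,-1,-1,-1],"dp":[[-0.013,0,0],[-0.014,0,0],[-0.014,0,0],[-0.013,0,0],[-0.011,0,0]],"angular":[[0,0,0],[0,0,0],[0,0,0],[0,0,0],[0,0,0]]}' ; python3 -c "
from g import *
st()"
```

```text
clock: 8.0
ee_pos: [582.8, -177.3, 82.3]
tcp_rot: [1.987, 2.195, 0.276]
force: [-0.2, -0.5, -0.0]
gripper_width: 0.003
grip_force: 0.0
t 8.0 world [ 582.8 -177.3   82.3] ramp [213.    3.9  82.3] F [-0.24 -0.53 -0.02] q [-0.49  0.54  1.69  0.21  0.72 -0.74] w 0.0
```

```bash
python3 -m handwheel '{"grip":[-1,-1,-1,-1,-1],"dp":[[-0.008,0,0],[-0.005,0,0],[-0.003,0,0],[-0.001,0,0],[0,0,0]],"angular":[[0,0,0],[0,0,0],[0,0,0],[0,0,0],[0,0,0]]}' ; python3 -c "
from g import *
st();track(2)
for c in ('top','side'):
    im=ctrl.read_camera(c);cv2.imwrite('pics/e_%s.png'%c,im[:,:,::-1])"
```

```text
clock: 8.5
ee_pos: [584.4, -192.5, 82.4]
tcp_rot: [1.986, 2.196, 0.276]
force: [0.7, -0.4, -0.0]
gripper_width: 0.005
grip_force: 0.1
t 8.5 world [ 584.4 -192.5   82.4] ramp [228.3   4.   82.4] F [ 0.69 -0.41 -0.04] q [-0.52  0.55  1.67  0.22  0.73 -0.76] w 0.01
8.5 (array([123.5,   3.1]), np.int32(49))
8.55 (array([125.7,   3.2]), np.int32(46))
```

View pics/e_top.png

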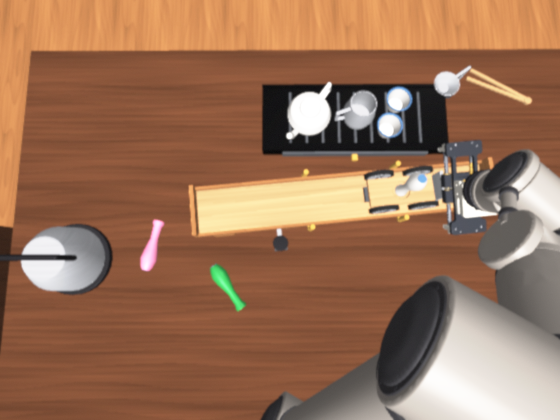

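View pics/e_side.png

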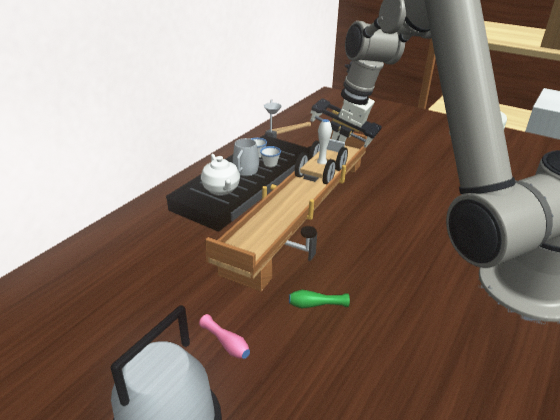

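The trolley stands between the lower posts, with the vase upright at top-view pixel (410,185) and the fingers at the plate. I'll hold this pose.

```bash
for i in 1 2 3 4 5; do python3 -m handwheel '{"grip":[-1,-1,-1,-1,-1],"dp":[[0,0,0],[0,0,0],[0,0,0],[0,0,0],[0,0,0]],"angular":[[0,0,0],[0,0,0],[0,0,0],[0,0,0],[0,0,0]]}' |egrep "force"; python3 -c "
from g import *
track(1)"; done; python3 -c "
from g import *
st()
for t in ('trolley_front','trolley','vase','stop_pad'): print(t,[(np.round(d['centre'],0).tolist(),round(d['confidence'],2)) for d in ctrl.find_in('top',t)][:3])
print(R2W(RP,(130,0,53)),R2W(RP,(-158,-90,73)))"
```

```text
force: [-0.8, -1.0, -0.2]
grip_force: 0.2
9.2 (array([126.5,   3. ]), np.int32(45))
force: [0.8, -1.3, -0.5]
grip_force: 0.2
9.75 (array([125.5,   3.1]), np.int32(47))
force: [-0.4, -0.4, -0.1]
grip_force: 0.2
10.3 (array([125.1,   3.2]), np.int32(49))
force: [-0.4, -0.8, -0.7]
grip_force: 0.2
10.85 (array([125.1,   3.2]), np.int32(49))
force: [-0.8, 0.2, 0.8]
grip_force: 0.2
11.4 (array([125.1,   3.2]), np.int32(49))
t 11.45 world [ 584.4 -192.8   82.4] ramp [228.6   3.9  82.4] F [0.14 0.3  0.23] q [-0.52  0.55  1.67  0.22  0.73 -0.76] w 0.0
trolley_front [([566.0, -85.0, 93.0], 0.86)]
trolley [([565.0, -83.0, 93.0], 0.64)]
vase [([364.0, 317.0, 34.0], 0.79), ([566.0, -83.0, 184.0], 0.68), ([441.0, 491.0, 27.0], 0.67)]
stop_pad [([564.0, -78.0, 90.0], 0.6), ([457.0, 188.0, 70.0], 0.49)]
[570.54601379 -95.13360863  53.        ] [451.88388496 182.28899172  73.        ]
```

```bash
python3 -c "
from workcell import ctrl
print(ctrl.job_done())"
```

```text
the job is handed in; nothing more can be done
None
```

I pressed the release pad fully down, let the trolley roll freely past the first posts, and caught it at its front plate. It was held still at ramp x ≈ 125 mm (target 130 ± 30 mm) with the vase upright, and I handed the job in; no verdict came back.

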